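Hang a module on the bench lift's hook

TASK

Hang the module with the bar handle on the bench lift: slide it along the bench, without picking it up, until its handle stands over the hook arm between the lip and the backstop, with the arm about in the middle of the handle, then press the lever all the way down so that the hook lifts it clear of the bench and it hangs there by its handle, about level and at rest. Bring the handle up to the hook gently, lift smoothly, and leave the other things on the bench where they are.

Things in the scene. Friction and masses are not known exactly. Their poses are not given: they have to be found in the camera images.
- module: White electronics module, black cooling fins on top and a steel bar handle, 0.36 to 0.6 kg, standing on the bench. Box 130 mm (its x) by 170 mm (its y) by 55 mm high with fins. Origin: centre of the underside, z up. Its +y end points at the lift's hook within 0.35 rad.
- handle (a point): Middle of the module's handle bar, on its axis, 125 mm above the module's underside; axes as the module's. The bar is round, 10 mm thick, runs along the module's x straight over the middle of the box, on two uprights at x = -50 and +50 mm. The space under it is open from the module's -y and +y ends.
- lift: Bench lift, fixed: dark base plate 130 mm (x) by 120 mm (y -45 to +75), 12 mm thick; two grey cheeks 127 mm high carry a see-saw beam. Origin: on the bench under the beam's pivot, z up; the pivot is 100 mm up, along the lift's x. The hook arm points along the lift's -y, the press lever along +y. The module slides in along +y, under the arm.
- pivot (a point): Point on the beam's pivot axis, 100 mm above the lift's origin. With the lever up the hook arm is level: a steel bar 16 mm wide (x -8 to +8), 82 to 94 mm above the bench. At its end an upturned lip, 8 mm thick, top at 112 mm (the standing module's handle passes over it); 30 mm clear behind the lip a backstop plate, top at 150 mm.
- span (a point): Fixed point of the lift's frame at x 0, y -185, z 125 mm: the middle of where the backstop's face (towards the lip) can be. The arm telescopes and is clamped at a different reach each time, so that face is at y -160 to -210 mm. The reach is not reported: see it, or feel the handle meet the backstop. The clamp holds 80 N.
- lever (a joint): Angle of the see-saw beam, rad: 0 = lever end up, hook arm level (the start); 0.42 = lever end down on its stop, hook up. Stiff pivot (1.7 N m): it stays where it is left, with the module on it too. Pressing at the pad takes about 8 N, up to 16 N with the module. The hook meets the handle bar at about 0.12 to 0.17 rad.
- pad (a point): Middle of the top of the black press pad (60 x 60 mm, slightly tilted) on the lever end. With the lever up it is at y +190, z 174 mm in the lift's frame; it swings about the pivot and with the lever fully down is at about y +204, z 90 mm.
- blank: Bystander: a white module like the other one but without a handle, 110 x 150 x 55 mm. Origin: centre of its underside.
- spool_a: Bystander: spool of copper wire, 72 mm across, 60 mm high, standing. Origin: centre of its underside.
- spool_b: Bystander: spool of green wire, 80 mm across, 50 mm high, standing. Origin: centre of its underside.
- driver: Bystander: screwdriver lying on the bench. Origin: on its length, at the bench.
- cleaner: Bystander: closed bottle, 60 mm across, 150 mm high. Origin: centre of its underside.
- cup: Bystander: white mug, 80 mm across, 90 mm high. Origin: centre of its underside.
- bin: Bystander: open grey plastic bin, 120 x 100 x 50 mm. Origin: centre of its underside.
Things that resemble listed ones, but are neither listed nor needed, are in the scene too. Leave any red, turquoise or yellow look-alike of the module alone.

How it is judged (in metres and radians):
At the end, for the whole second after the job is handed in: The lever is down (at least 0.38 of 0.42 rad); the module hangs by its handle bar on the hook arm, carried by the lift, its underside 20 to 120 mm above the bench, within 0.25 rad of level, the middle of its handle within 45 mm of the arm sideways, and at rest (value of joint lever above 0.38 rad and height (world z) of module between 0.02 and 0.12 m and angle between module's own z axis and vertical below 0.25 rad and x of handle in the frame of lift between -0.045 and 0.045 m and y of handle in the frame of lift between -0.25 and -0.11 m and contact force between module and lift above 2 N and linear speed of module below 0.03 m/s and angular speed of module below 0.3 rad/s); the robot touches nothing.
It fails at once if the module is picked up (more than 12 mm off the bench) other than by the lift's lever (height (world z) of module above 0.012 m and value of joint lever below 0.1 rad).
It fails at once if the handle is rammed against the lift (more than 35 N) (contact force between module and lift above 35 N).
It fails at once if the module is thrown or dropped (faster than 0.5 m/s) (linear speed of module above 0.5 m/s).
It fails at once if another thing on the bench is shifted by more than 40 mm (distance of any of blank, spool_a, spool_b, driver, cleaner, cup, bin from where it was at the start of the episode above 0.04 m).
It also fails if it takes over 61 s, if anything falls off the work surface, if the arm or the gripper's body presses on something with over 40 N, if the wrist force passes 120 N, or if a joint passes its speed limit or range.

ROBOT

A 6-joint arm with a two-finger parallel gripper is mounted at the origin on the work surface. World frame = base frame: x ahead of the robot, y to its left, z up, the work surface at z = 0. Lengths are in m, angles in degrees, forces in N, time in s.
With the tool pointing down it reaches from about 0.4 to 0.825 m from the base axis. Payload 7 kg.
Tool frame: the origin (TCP) lies at the very end of the fingers, on their centre line; the grasp point (between the pads) lies 19 mm behind it (r.grasp_offset is the z of the grasp point in the tool frame, in m); z points along the fingers, y is the direction in which the jaws open and shut (so a half turn about z gives the same grasp; the last joint's range is limited). The gripper opens to 88 mm and grips with 3 to 60 N. Pads are 19 mm wide; open, the fingers measure 130 mm over their backs; the gripper's body (78 mm by 193 mm) begins 47 mm behind the grasp point.
Start: joints at [-50.873, 20.546, 0.682, 0, -70.136, -16.507], TCP at [0.26, -0.623, 0.227] pointing down, gripper open.
Joint ranges: [-176.03, 176.03], [-82.01, 121.73], [-58.28, 71.71], [-173.87, 95.51], [-174.79, -0.11], [-173.66, 173.66]. Speed limits (degrees/s): [136.94, 136.94, 172.46, 180, 180, 180].

INTERFACE

Orientations are given as [roll, pitch, yaw] about the fixed x, y, z axes, in that order (R = Rz(yaw) Ry(pitch) Rx(roll)).
In Python, from plant import r gives the robot as it stands.
- The arm moves only by the tool carry_out, never from a script. Its argument "plan" is a list of rows, each a list of 6 numbers: the shift along the world's x, y, z in m, then the turn, a rotation vector about the world's x, y, z in rad. In form: [[tx, ty, tz, wx, wy, wz], ...]. A call has 1 to 12 rows; each row shifts and turns the pose as measured when the row begins; what a row does not reach is not made up. A row lasts 1/12 s, in which the tool goes at most 41.7 mm and 7.16 degrees, less where a joint would pass 70% of its speed; a pose out of reach is approached as far as the arm can. A call with a gripper value outside its range is refused whole. "fingers" is the closure, from -1 (fully open) to 1 (shut), set as the call begins (left out, the last holds). The fingers move at their own pace and stop on an object; "force" is the grip in N (left out, the last holds). Time passes only in rows, so rows that do not move let the fingers close. It gives the time, the measured TCP pose, the force and the opening at its end, in the units of the state.
- r.get_state(): the state, without advancing time (a new reading comes with each control period).
- r.capture(name): name is "scene" or "top" or "wrist"; returns the picture (384x512x3 uint8, red, green, blue); there is no depth.
- r.camera_model(name): a dict with "fov_y" (degrees; the focal length in pixels is half the picture's height over the tangent of half this angle, whatever the lens; pixels are square), "cx", "cy" (the principal point, pixels), "R" (3x3) and "t" (3): a world point X has camera coordinates R X + t; the wrist camera has in their place "mount" (4x4, takes a point from camera to tool coordinates, whose origin is the TCP and whose axes are the flange's). Camera axes: x right, y down, z forward; pixel columns grow to the right and rows downward; lengths in m; the calibration is good to about 2 mm. A picture is of the moment at which its call begins: read the wrist's pose just before it. camera_model takes no time and is no camera call.
- r.close_job(): hands the job in, once; it reports no verdict.
The state is a dict: "time_s": time; "joints": joint angles; "qd": joint speeds; "joint_torque": joint torques, N m; "tcp_pos": TCP position; "eef_rot": TCP orientation; "contact_force": force on the tool from outside, world axes, zero at the start; "moment": the same for the moment, N m; "gripper_width": finger opening in m.
Only numpy, scipy, OpenCV 4.12 (cv2) and the standard library are available. Lean on these libraries where they do the work, as an engineer would, in place of code of your own. Each camera call takes 0.05 s, during which the arm holds its last target.

## Working session

There is one attempt and no reset: what is moved stays moved. The work goes in short steps, Python scripts to look and compute and a tool call to move; the robot and the scene stay as the last step left them, time stands still between calls to the robot, and variables do not carry over. Pictures are saved under pics/ and viewed, and the job is handed in when it is done.

Besides the shell and the picture viewer there is one more tool, called after "Emit:" by a JSON object that holds its "fn" and its "kwargs". carry_out: Moves the arm, as the interface text tells. Its arguments: {"type":"object","properties":{"plan":{"type":"array"},"fingers":{"type":"number"},"force":{"type":"number"}},"required":["plan"]}

```bash
ls; mkdir -p pics; python3 - <<'E'
from plant import r
import cv2, numpy as np
print(r.get_state())
for n in ("scene","top","wrist"):
    m=r.camera_model(n); print(n,m)
    im=r.capture(n); cv2.imwrite(f"pics/{n}0.png",cv2.cvtColor(im,cv2.COLOR_RGB2BGR))
E
```

```text
pics
{'time_s': 0.0, 'joints': array([-5.08753441e+01,  2.05908456e+01,  6.34293985e-01, -1.98556751e-02,
       -7.01339723e+01, -1.65082464e+01]), 'qd': array([-0.05005068,  0.06322334, -0.06378022, -0.04821972,  0.01388973,
       -0.05056035]), 'joint_torque': array([ 4.46336317e-04, -5.82717705e+01,  2.93055207e+01,  6.99754760e+00,
        6.86664323e-03, -1.55706061e-04]), 'tcp_pos': array([ 0.25938831, -0.62265877,  0.22563411]), 'eef_rot': array([ 1.79907903e+02, -7.82891423e-03, -1.57390346e+02]), 'contact_force': array([-0.28149291, -0.21893728,  0.45162328]), 'moment': array([0.05898573, 0.01302293, 0.04001832]), 'gripper_width': 0.08753484905315556}
scene {'fov_y': 43.03491306978661, 'cx': 255.25029475325616, 'cy': 201.1980359796451, 'R': array([[-0.5267955 ,  0.84998201,  0.00413359],
       [ 0.48235554,  0.30294784, -0.82192198],
       [-0.69987116, -0.43099094, -0.56958509]]), 't': array([ 0.28841269, -0.1588397 ,  1.97751436])}
top {'fov_y': 45.35603237787665, 'cx': 262.1743775985589, 'cy': 190.14490243221726, 'R': array([[-0.00844486, -0.9998357 , -0.01603904],
       [-0.99516798,  0.00997238, -0.09767924],
       [ 0.09782314,  0.01513665, -0.9950887 ]]), 't': array([0.0137001 , 0.51731543, 1.33544222])}
wrist {'fov_y': 59.71579919455323, 'cx': 248.7723205177894, 'cy': 194.08595775413954, 'mount': array([[-2.54989581e-04, -9.59401846e-01, -2.82042609e-01,
         7.57540585e-02],
       [ 9.99999965e-01, -2.65513929e-04, -9.04184605e-07,
        -5.51660041e-04],
       [-7.40187648e-05, -2.82042599e-01,  9.59401880e-01,
        -1.57393018e-01],
       [ 0.00000000e+00,  0.00000000e+00,  0.00000000e+00,
         1.00000000e+00]])}
```

View pics/scene0.png

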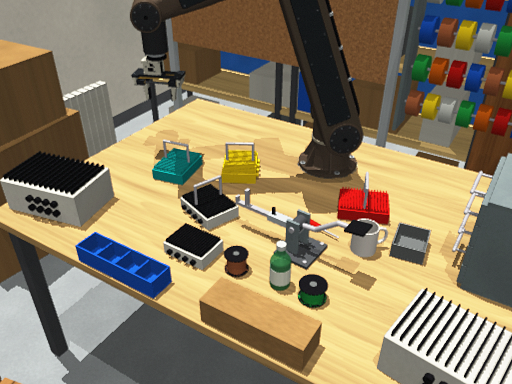

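View pics/top0.png

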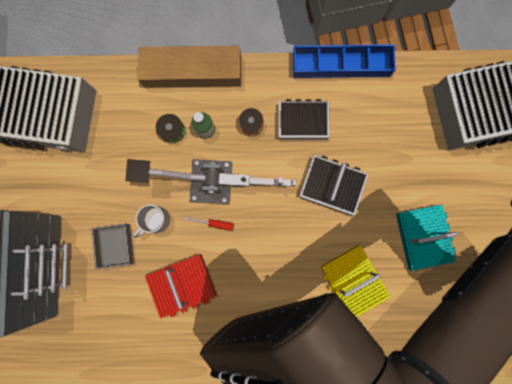

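View pics/wrist0.png

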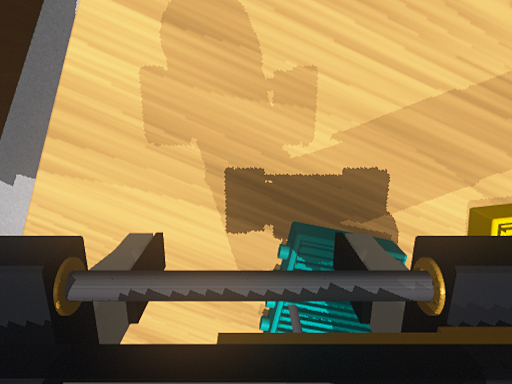

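The scene view shows the handled white module at about (210,207), the lift at about (300,230) and its pad at (360,228). In the top view the module is at (335,185), the hook arm runs from (230,180) to (295,182), and the pad is at (138,171). I'll zoom in to measure.

```bash
python3 - <<'E'
import cv2
a=cv2.imread("pics/top0.png")[130:230,110:380]; cv2.imwrite("pics/topz.png",cv2.resize(a,None,fx=2.95,fy=2.95,interpolation=cv2.INTER_CUBIC))
a=cv2.imread("pics/scene0.png")[165:275,170:380]; cv2.imwrite("pics/scenez.png",cv2.resize(a,None,fx=3.8,fy=3.8,interpolation=cv2.INTER_CUBIC))
E
```

```text
(no output)
```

View pics/topz.png

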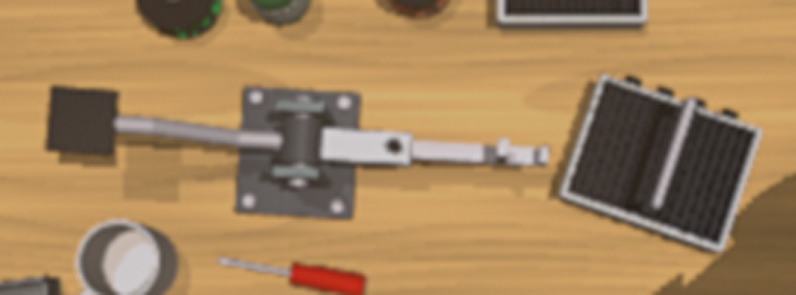

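View pics/scenez.png

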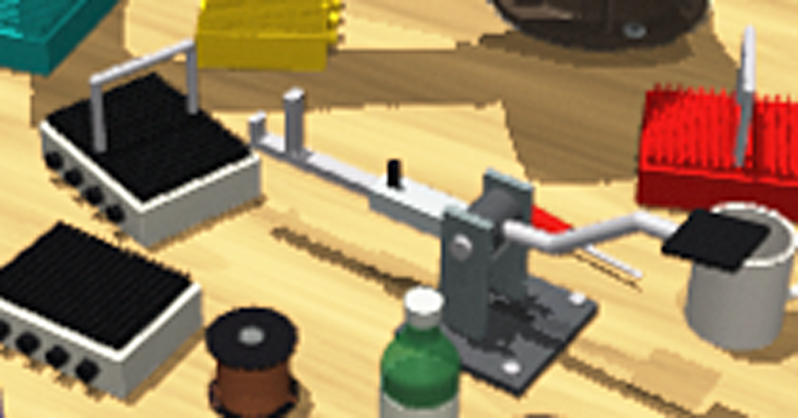

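```bash
cat > h.py <<'E'
import numpy as np, cv2
from scipy.spatial.transform import Rotation as Ro
from plant import r
def ray(cam,uv,st=None):
    m=r.camera_model(cam); f=192/np.tan(np.radians(m["fov_y"]/2))
    d=np.array([(uv[0]-m["cx"])/f,(uv[1]-m["cy"])/f,1.])
    if cam=="wrist":
        M=np.array(m["mount"]); Rt=Ro.from_euler("xyz",st["eef_rot"],degrees=True).as_matrix()
        return st["tcp_pos"]+Rt@M[:3,3], Rt@M[:3,:3]@d
    return -m["R"].T@m["t"], m["R"].T@d
def onz(cam,uv,z,st=None):
    o,d=ray(cam,uv,st); return o+d*(z-o[2])/d[2]
def proj(cam,X,st=None):
    m=r.camera_model(cam); f=192/np.tan(np.radians(m["fov_y"]/2))
    if cam=="wrist":
        M=np.array(m["mount"]); Rt=Ro.from_euler("xyz",st["eef_rot"],degrees=True).as_matrix()
        c=M[:3,:3].T@(Rt.T@(np.array(X)-st["tcp_pos"])-M[:3,3])
    else: c=m["R"]@np.array(X)+m["t"]
    return np.array([m["cx"]+f*c[0]/c[2], m["cy"]+f*c[1]/c[2]])
def tri(*rs):
    A=0;b=0
    for o,d in rs:
        d=d/np.linalg.norm(d);P=np.eye(3)-np.outer(d,d);A=A+P;b=b+P@o
    return np.linalg.solve(A,b)
E
python3 - <<'E'
from h import *
np.set_printoptions(precision=4,suppress=True)
T=lambda x,y:(110+(x+.5)/2.95-.5,130+(y+.5)/2.95-.5)
S=lambda x,y:(170+(x+.5)/3.8-.5,165+(y+.5)/3.8-.5)
c=np.array([onz("top",T(*p),0.012) for p in [(247,87),(360,93),(352,217),(235,210)]]);print(c)
# order: +y+x, -y+x, -y -x, +y -x
yv=(c[0]+c[3]-c[1]-c[2])/2; xv=(c[0]+c[1]-c[2]-c[3])/2
print("size",np.linalg.norm(yv),np.linalg.norm(xv),"yaw from y",np.degrees(np.arctan2(-yv[0],yv[1])),"from x",np.degrees(np.arctan2(xv[1],xv[0])))
cen=c.mean(0);print("centre",cen)
print("pad c",onz("top",T(83,120),0.174))
print("lip end", onz("top",T(548,156),0.112), "lip base",onz("top",T(548,156),0.09))
print("backstop top c", onz("top",T(502,140),0.15),"scene",onz("scene",S(293,97),0.15))
print("lip top scene",onz("scene",S(256,120),0.112))
hA=onz("top",T(689,104),0.13);hB=onz("top",T(656,203),0.13)
print("handle",hA,hB,(hA+hB)/2,np.degrees(np.arctan2((hA-hB)[1],(hA-hB)[0])))
print("handle scene",onz("scene",S(97,83),0.125),onz("scene",S(192,46),0.125))
for p in [(603,76),(760,130),(722,248),(560,196)]: print("mod",onz("top",T(*p),0.045))
E
```

```text
[[0.6148 0.2159 0.012 ]
 [0.6073 0.1002 0.012 ]
 [0.4805 0.1086 0.012 ]
 [0.4887 0.2274 0.012 ]]
size 0.11753443411851908 0.12683149473202837 yaw from y -3.838349951350391 from x -4.470836703968843
centre [0.5478 0.163  0.012 ]
pad c [0.559 0.337 0.174]
lip end [ 0.5291 -0.0848  0.112 ] lip base [ 0.5317 -0.0861  0.09  ]
backstop top c [ 0.5399 -0.0409  0.15  ] scene [ 0.5371 -0.0387  0.15  ]
lip top scene [ 0.5354 -0.0774  0.112 ]
handle [ 0.5744 -0.2154  0.13  ] [ 0.4824 -0.1826  0.13  ] [ 0.5284 -0.199   0.13  ] -19.596942596728123
handle scene [ 0.5767 -0.214   0.125 ] [ 0.4838 -0.1796  0.125 ]
mod [ 0.6164 -0.1446  0.045 ]
mod [ 0.5605 -0.2986  0.045 ]
mod [ 0.4442 -0.2579  0.045 ]
mod [ 0.497  -0.0999  0.045 ]
```

The pictures give these positions:
- **Lift:** origin about (0.547, 0.148), yaw about −3.5°. The backstop face is at lift y ≈ −0.193 and the lip's inner face at about −0.223.
- **Handle:** middle about (0.529, −0.198), yaw −19.6°.

My plan is to grip the handle off-centre on the robot side, slide and yaw the module in, release, then press the pad.

Emit:
{"fn": "carry_out", "kwargs": {"plan": [[0.02,0.036,0,0,0,-0.06],[0.02,0.036,0,0,0,-0.06],[0.02,0.036,0,0,0,-0.06],[0.02,0.036,0,0,0,-0.06],[0.02,0.036,0,0,0,-0.06],[0.02,0.036,0,0,0,-0.06],[0.02,0.036,0,0,0,-0.06],[0.02,0.036,0,0,0,-0.06],[0.02,0.036,0,0,0,-0.06],[0.02,0.036,0,0,0,-0.06],[0.02,0.036,0,0,0,-0.06],[0.02,0.036,0,0,0,-0.06]], "fingers": -1, "force": 12}}

```text
time_s: 1.15
tcp_pos: [0.4942, -0.1852, 0.2209]
eef_rot: [179.6, -0.3, 158.8]
contact_force: [1.3, -0.3, 0.2]
gripper_width: 0.0874
```

```bash
python3 - <<'E'
from h import *
np.set_printoptions(precision=4,suppress=True)
st=r.get_state(); im=r.capture("wrist"); cv2.imwrite("pics/w1.png",cv2.cvtColor(im,cv2.COLOR_RGB2BGR))
print(st["tcp_pos"],st["eef_rot"])
for X in [(.5744,-.2154,.125),(.4824,-.1826,.125),(.538,-.04,.15)]: print(proj("wrist",X,st))
E
```

```text
[ 0.4942 -0.1852  0.2209] [179.5983  -0.2623 158.8055]
[249.0362 291.3065]
[245.5946 181.2681]
[460.4862 189.7066]
```

View pics/w1.png

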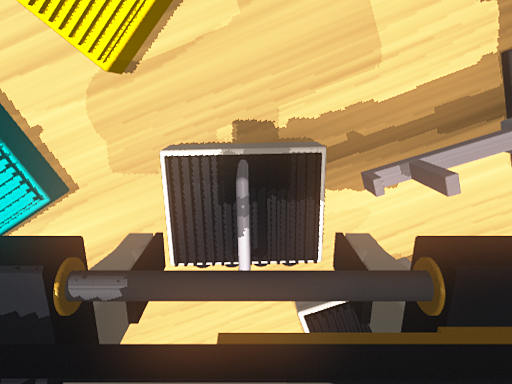

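The wrist view shows the handle from about (242,163) to (244,268), near vertical between the fingers. The lip is at about (373,185) and the backstop at about (450,185).

```bash
python3 - <<'E'
from h import *
np.set_printoptions(precision=4,suppress=True)
st=r.get_state()
a=onz("wrist",(242,175),.125,st);b=onz("wrist",(243.5,262),.125,st);print(a,b,np.degrees(np.arctan2(*(b-a)[[1,0]])))
print("near end",onz("wrist",(242,160),.13,st))
im=cv2.imread("pics/w1.png");cv2.imwrite("pics/w1z.png",cv2.resize(im[110:230,350:512],None,fx=4.9,fy=4.9,interpolation=cv2.INTER_CUBIC))
E
```

```text
[ 0.4803 -0.1787  0.125 ] [ 0.5502 -0.2052  0.125 ] -20.783764961539593
near end [ 0.4685 -0.1739  0.13  ]
```

View pics/w1z.png

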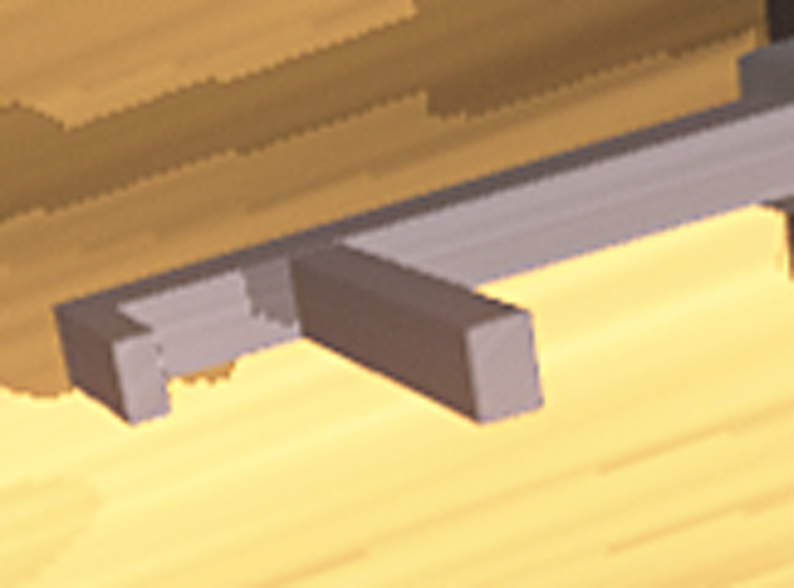

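```bash
python3 - <<'E'
from h import *
np.set_printoptions(precision=4,suppress=True)
st=r.get_state()
Z=lambda x,y:(350+(x+.5)/4.9-.5,110+(y+.5)/4.9-.5)
B=np.array([onz("wrist",Z(*p),.15,st) for p in [(470,327),(528,312),(542,405),(485,422)]])
L=np.array([onz("wrist",Z(*p),.112,st) for p in [(113,340),(155,330),(168,410),(133,424)]])
print(B,L,B.mean(0),L.mean(0))
fb=(B[0]+B[3])/2; il=(L[1]+L[2])/2
print("face",fb,"lip inner",il,"mid",(fb+il)/2,"gap",np.linalg.norm((fb-il)[:2]))
d=(fb-L.mean(0));print(np.degrees(np.arctan2(-d[0],d[1])))
E
```

```text
[[ 0.5285 -0.0434  0.15  ]
 [ 0.5294 -0.0351  0.15  ]
 [ 0.544  -0.036   0.15  ]
 [ 0.5435 -0.0443  0.15  ]] [[ 0.5255 -0.0813  0.112 ]
 [ 0.5264 -0.0743  0.112 ]
 [ 0.5408 -0.0759  0.112 ]
 [ 0.541  -0.0821  0.112 ]] [ 0.5363 -0.0397  0.15  ] [ 0.5334 -0.0784  0.112 ]
face [ 0.536  -0.0439  0.15  ] lip inner [ 0.5336 -0.0751  0.112 ] mid [ 0.5348 -0.0595  0.131 ] gap 0.03134068331923521
-4.237535164385303
```

The target for the handle middle is (0.535, −0.0595), and the 31 mm gap matches the spec. I'll descend over the bar at module x ≈ −0.03.

Emit:
{"fn": "carry_out", "kwargs": {"plan": [[0.007,-0.002,-0.01,0,0,0.01],[0,0,-0.025,0,0,0],[0,0,-0.025,0,0,0],[0,0,-0.02,0,0,0],[0,0,-0.015,0,0,0],[0,0,-0.01,0,0,0],[0,0,0,0,0,0]]}}

```text
time_s: 1.78
tcp_pos: [0.5065, -0.1802, 0.1088]
eef_rot: [179.5, -0.1, 159.8]
contact_force: [-0.8, -0.5, 1.3]
gripper_width: 0.0877
```

Emit:
{"fn": "carry_out", "kwargs": {"plan": [[-0.004,-0.007,0,0,0,0],[0,0,0,0,0,0],[0,0,0,0,0,0]]}}

```text
time_s: 2.03
tcp_pos: [0.5015, -0.1895, 0.108]
eef_rot: [179.5, -0.3, 159.8]
contact_force: [-0.4, -0.6, 0.4]
gripper_width: 0.0879
```

```bash
python3 - <<'E'
from h import *
st=r.get_state(); print(st["tcp_pos"],st["eef_rot"],st["contact_force"])
im=r.capture("wrist"); cv2.imwrite("pics/w2.png",cv2.cvtColor(im,cv2.COLOR_RGB2BGR))
E
```

```text
[ 0.50148831 -0.18945874  0.10796839] [179.53414457  -0.26580893 159.7540029 ] [-0.36107474 -0.58942302  0.40921321]
```

View pics/w2.png

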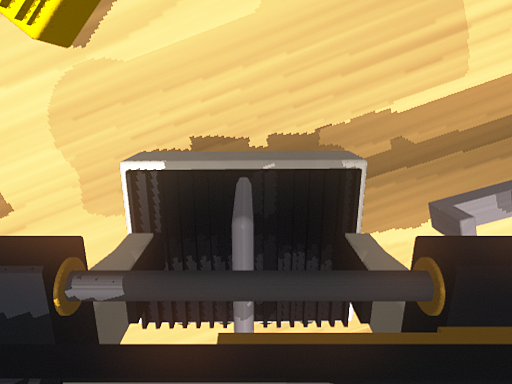

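The handle bar is at u≈242, centred between the fingers, so I'll close on it gently.

Emit:
{"fn": "carry_out", "kwargs": {"plan": [[0,0,0,0,0,0],[0,0,0,0,0,0],[0,0,0,0,0,0],[0,0,0,0,0,0],[0,0,0,0,0,0],[0,0,0,0,0,0],[0,0,0,0,0,0],[0,0,0,0,0,0]], "fingers": 1, "force": 15}}

```text
time_s: 2.75
tcp_pos: [0.5033, -0.1896, 0.1112]
eef_rot: [179.4, 0.1, 159.8]
contact_force: [0.3, -0.8, 0.3]
gripper_width: 0.0396
```

Emit:
{"fn": "carry_out", "kwargs": {"plan": [[0,0,0,0,0,0],[0,0,0,0,0,0],[0,0,0,0,0,0],[0,0,0,0,0,0],[0,0,0,0,0,0],[0,0,0,0,0,0],[0,0,0,0,0,0],[0,0,0,0,0,0]]}}

```text
time_s: 3.42
tcp_pos: [0.5028, -0.1898, 0.1111]
eef_rot: [179.5, 0.0, 159.8]
contact_force: [-1.0, -0.4, 0.8]
gripper_width: 0.0092
```

The bar is gripped at a 9.2 mm opening. I'll slide and turn most of the way, then check.

Emit:
{"fn": "carry_out", "kwargs": {"plan": [[0.0005,0.005,0,0,0,0.02],[0.0005,0.01,0,0,0,0.03],[0.0005,0.01,0,0,0,0.03],[0.0005,0.01,0,0,0,0.03],[0.0005,0.01,0,0,0,0.03],[0.0005,0.01,0,0,0,0.03],[0.0005,0.01,0,0,0,0.03],[0.0005,0.01,0,0,0,0.03],[0,0.005,0,0,0,0.02],[0,0,0,0,0,0.02]]}}

```text
time_s: 4.25
tcp_pos: [0.5064, -0.104, 0.1114]
eef_rot: [179.6, -0.0, 176.7]
contact_force: [1.0, -1.0, -3.3]
gripper_width: 0.0092
```

```bash
python3 - <<'E'
from h import *
st=r.get_state(); print(st["tcp_pos"],st["eef_rot"],st["contact_force"])
a=cv2.cvtColor(r.capture("top"),cv2.COLOR_RGB2BGR);b=cv2.cvtColor(r.capture("scene"),cv2.COLOR_RGB2BGR)
z=lambda i,k:cv2.resize(i,None,fx=k,fy=k,interpolation=cv2.INTER_CUBIC)
cv2.imwrite("pics/t3.png",z(a[110:240,190:380],3.9));cv2.imwrite("pics/s3.png",z(b[130:260,170:330],4.6))
E
```

```text
[ 0.50642862 -0.10403633  0.11139357] [ 1.79637886e+02 -1.07501591e-03  1.76655407e+02] [ 0.95116664 -1.00014833 -3.26642113]
```

View pics/t3.png

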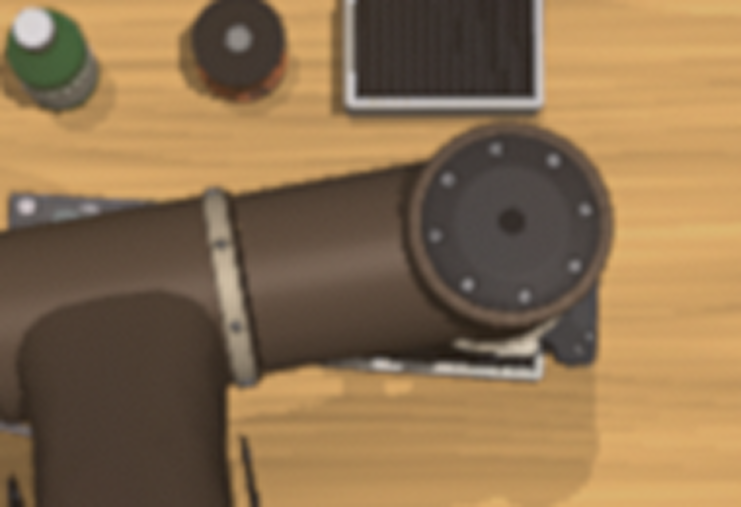

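View pics/s3.png

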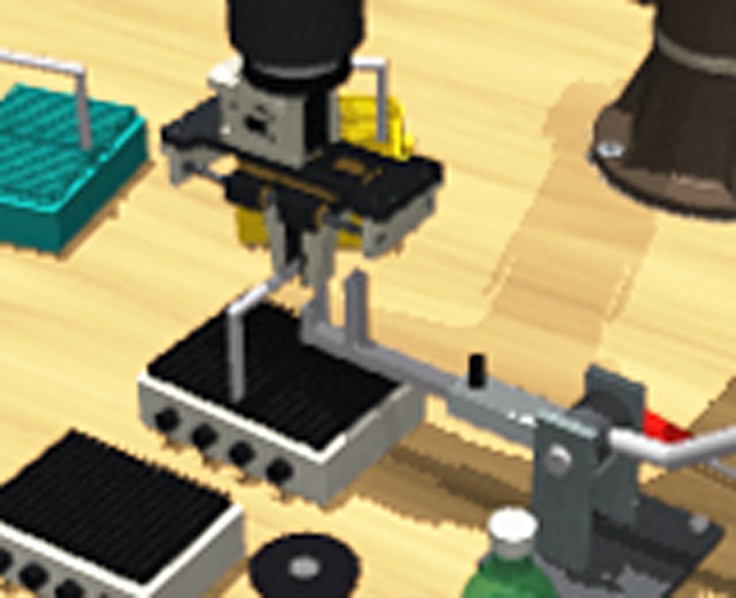

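The module is flat on the bench and square to the arm, with the handle just short of the lip. Now the slow approach.

Emit:
{"fn": "carry_out", "kwargs": {"plan": [[0,0.004,-0.001,0,0,0],[0,0.005,0,0,0,0],[0,0.005,0,0,0,0],[0,0.005,0,0,0,0],[0,0.005,0,0,0,0],[0,0.005,0,0,0,0],[0,0.004,0,0,0,0],[0,0.003,0,0,0,0],[0,0,0,0,0,0]]}}

```text
time_s: 5.1
tcp_pos: [0.5063, -0.0682, 0.1111]
eef_rot: [179.8, -0.0, 176.4]
contact_force: [-0.3, -1.8, -1.5]
gripper_width: 0.0092
```

Emit:
{"fn": "carry_out", "kwargs": {"plan": [[0.001,0.003,0,0,0,0],[0.001,0.003,0,0,0,0],[0,0.003,0,0,0,0],[0,0.002,0,0,0,0],[0,0,0,0,0,0]]}}

```text
time_s: 5.52
tcp_pos: [0.5082, -0.0562, 0.111]
eef_rot: [179.8, -0.0, 176.4]
contact_force: [-0.1, -1.6, -1.5]
gripper_width: 0.0092
```

```bash
python3 - <<'E'
from h import *
st=r.get_state(); print(st["tcp_pos"],st["eef_rot"],st["contact_force"])
b=cv2.cvtColor(r.capture("scene"),cv2.COLOR_RGB2BGR);w=cv2.cvtColor(r.capture("wrist"),cv2.COLOR_RGB2BGR)
z=lambda i,k:cv2.resize(i,None,fx=k,fy=k,interpolation=cv2.INTER_CUBIC)
cv2.imwrite("pics/s4.png",z(b[150:260,190:330],5.4));cv2.imwrite("pics/w4.png",w)
E
```

```text
[ 0.50818748 -0.05623234  0.11104175] [ 1.79775265e+02 -3.99502947e-02  1.76384558e+02] [-0.12195813 -1.55927466 -1.5392363 ]
```

View pics/s4.png

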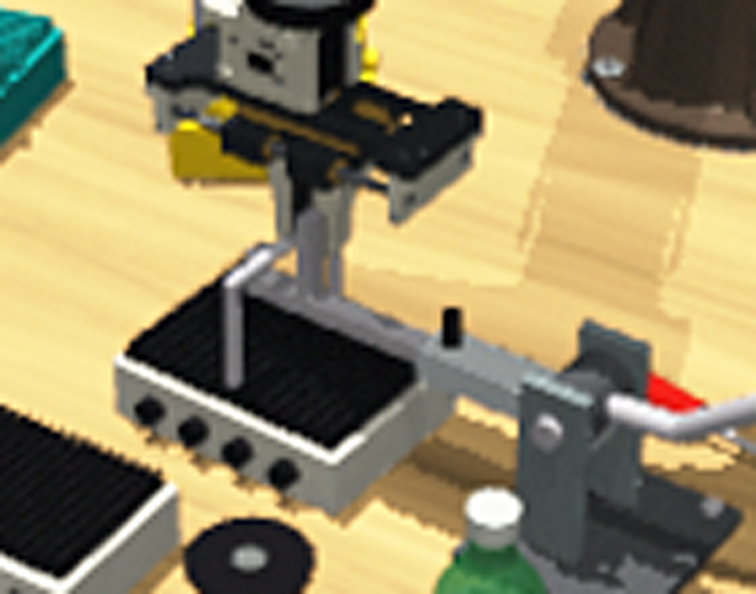

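View pics/w4.png

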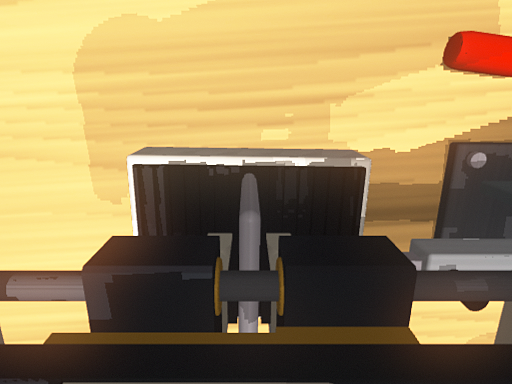

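The handle sits over the arm between lip and backstop. The TCP y of −0.056 is within 2 mm of the target, and there was no contact force jump. I'll release and rise.

Emit:
{"fn": "carry_out", "kwargs": {"plan": [[0,0,0,0,0,0],[0,0,0,0,0,0],[0,0,0,0,0,0],[0,0,0,0,0,0],[0,0,0,0,0,0],[0,0,0,0,0,0]], "fingers": -0.3}}

```text
time_s: 6.12
tcp_pos: [0.5097, -0.056, 0.1121]
eef_rot: [179.7, 0.1, 176.4]
contact_force: [0.3, 0.5, 0.2]
gripper_width: 0.0439
```

Emit:
{"fn": "carry_out", "kwargs": {"plan": [[0,0,0.015,0,0,0],[0,0,0.025,0,0,0],[0,0,0.03,0,0,0],[0,0,0.03,0,0,0],[0,0,0.025,0,0,0],[0.004,0.01,0.01,0,0,0],[0.005,0.03,0,0,0,0],[0.005,0.035,0,0,0,0],[0.005,0.035,0,0,0,0],[0.005,0.035,0,0,0,0],[0.005,0.035,0,0,0,0],[0.005,0.035,0,0,0,0]]}}

```text
time_s: 7.12
tcp_pos: [0.5413, 0.161, 0.2567]
eef_rot: [179.6, 0.3, 175.8]
contact_force: [0.3, 0.9, -0.4]
gripper_width: 0.0573
```

Emit:
{"fn": "carry_out", "kwargs": {"plan": [[0.003,0.03,0,0,0,0],[0.003,0.035,0,0,0,0],[0.003,0.035,0,0,0,0],[0.003,0.035,0,0,0,0],[0.003,0.025,0,0,0,0],[0,0.01,0,0,0,0],[0,0,0,0,0,0],[0,0,0,0,0,0]], "fingers": 1}}

```text
time_s: 7.78
tcp_pos: [0.5553, 0.3465, 0.2547]
eef_rot: [179.7, 0.3, 176.2]
contact_force: [-0.9, -0.8, -0.4]
gripper_width: 0.0091
```

```bash
python3 - <<'E'
from h import *
st=r.get_state(); print(st["tcp_pos"],st["eef_rot"],st["contact_force"],st["gripper_width"])
b=cv2.cvtColor(r.capture("scene"),cv2.COLOR_RGB2BGR);a=cv2.cvtColor(r.capture("top"),cv2.COLOR_RGB2BGR)
w=cv2.cvtColor(r.capture("wrist"),cv2.COLOR_RGB2BGR);cv2.imwrite("pics/w5.png",w)
z=lambda i,k:cv2.resize(i,None,fx=k,fy=k,interpolation=cv2.INTER_CUBIC)
cv2.imwrite("pics/s5.png",z(b[150:270,190:390],4));cv2.imwrite("pics/t5.png",z(a[130:230,110:380],2.95))
E
```

```text
[0.55532326 0.34651747 0.25466057] [179.65076013   0.27005547 176.17510479] [-0.91314187 -0.78377155 -0.41651167] 0.00911850732724324
```

View pics/s5.png

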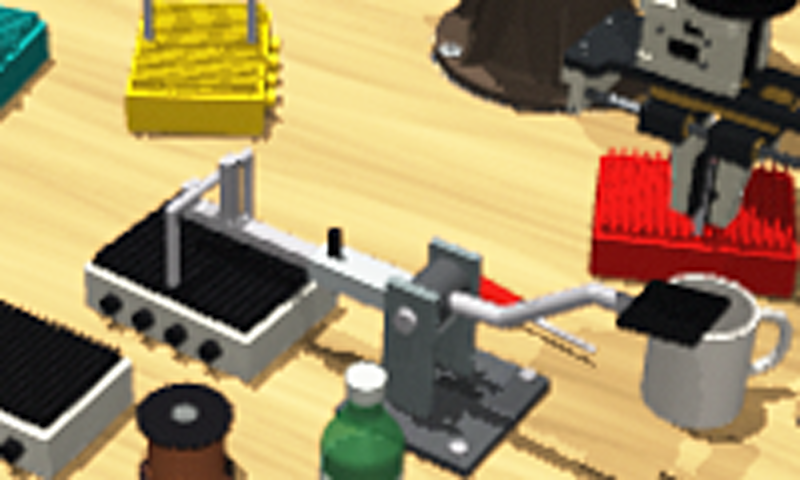

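View pics/t5.png

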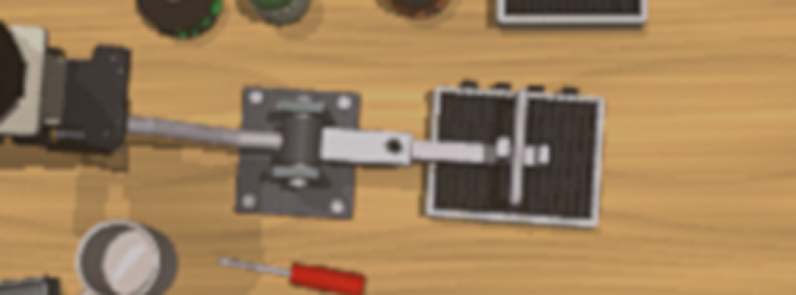

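View pics/w5.png

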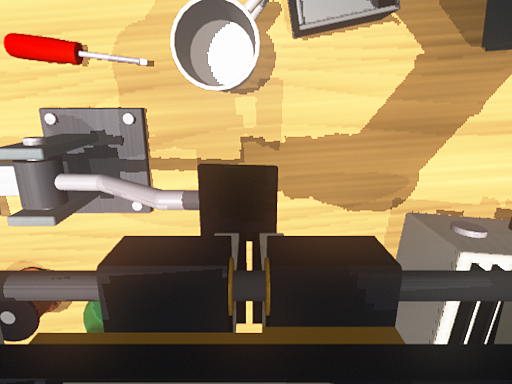

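The top view shows the bar at u≈517, between backstop (~503) and lip (~543), with the arm within a few mm of the handle's middle. Everything else is in place, and the fingertips are above the pad. Now down to the pad.

Emit:
{"fn": "carry_out", "kwargs": {"plan": [[0.003,-0.004,-0.015,0,0,0],[0.001,-0.003,-0.02,0,0,0],[0,0,-0.02,0,0,0],[0,0,-0.008,0,0,0],[0,0,-0.005,0,0,0],[0,0,0,0,0,0]]}}

```text
time_s: 8.43
tcp_pos: [0.5614, 0.3314, 0.19]
eef_rot: [179.3, 0.6, 175.7]
contact_force: [0.1, 0.7, -0.0]
gripper_width: 0.0004
```

Emit:
{"fn": "carry_out", "kwargs": {"plan": [[-0.001,0.005,-0.004,0,0,0],[0,0.001,-0.005,0,0,0],[0,0.001,-0.005,0,0,0],[0,0.001,-0.005,0,0,0],[0,0.001,-0.005,0,0,0],[0,0.001,-0.005,0,0,0],[0,0.001,-0.005,0,0,0],[0,0,-0.004,0,0,0]]}}

```text
time_s: 9.1
tcp_pos: [0.5627, 0.3453, 0.1595]
eef_rot: [179.0, 1.1, 175.8]
contact_force: [-5.2, 0.9, 8.8]
gripper_width: 0.0006
```

Emit:
{"fn": "carry_out", "kwargs": {"plan": [[-0.001,0,-0.005,0,0,0],[-0.001,0,-0.005,0,0,0],[0,0,-0.005,0,0,0],[0,0,-0.005,0,0,0],[0,0,-0.005,0,0,0],[0,0,-0.005,0,0,0]]}}

```text
time_s: 9.6
tcp_pos: [0.563, 0.3502, 0.14]
eef_rot: [178.5, 1.8, 176.2]
contact_force: [-6.4, -1.1, 14.4]
gripper_width: 0.0004
```

```bash
python3 - <<'E'
from h import *
st=r.get_state(); print(st["tcp_pos"],st["eef_rot"],st["contact_force"])
b=cv2.cvtColor(r.capture("scene"),cv2.COLOR_RGB2BGR)
z=lambda i,k:cv2.resize(i,None,fx=k,fy=k,interpolation=cv2.INTER_CUBIC)
cv2.imwrite("pics/s6.png",z(b[150:270,190:390],4))
E
```

```text
[0.56302199 0.35022472 0.1400413 ] [178.45432998   1.75230202 176.18488563] [-6.42687663 -1.11487729 14.39543666]
```

View pics/s6.png

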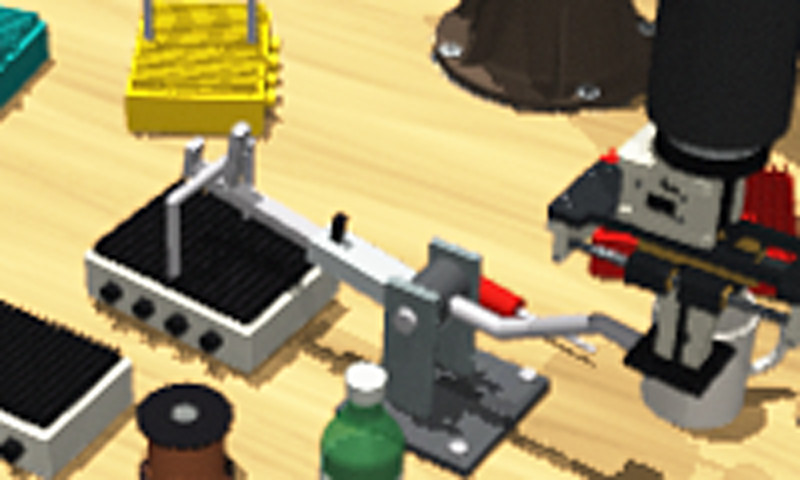

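The lip has risen past the handle bar and captured it, about to take the weight (14 N at the pad). I'll continue smoothly.

Emit:
{"fn": "carry_out", "kwargs": {"plan": [[-0.001,0,-0.005,-0.003,0.004,0],[-0.001,0,-0.005,-0.003,0.004,0],[-0.001,0,-0.005,-0.003,0.004,0],[-0.001,0,-0.005,-0.003,0.004,0],[-0.001,0,-0.005,-0.003,0.004,0],[0,0,-0.005,-0.003,0.004,0],[0,0,-0.005,-0.003,0.004,0],[0,0,-0.005,-0.003,0.004,0]]}}

```text
time_s: 10.32
tcp_pos: [0.5633, 0.3536, 0.118]
eef_rot: [179.5, 1.1, 176.7]
contact_force: [-5.9, -4.1, 13.1]
gripper_width: 0.0003
```

Emit:
{"fn": "carry_out", "kwargs": {"plan": [[-0.001,0,-0.006,0,0.003,0],[-0.001,0,-0.006,0,0.003,0],[-0.001,0,-0.006,0,0.003,0],[-0.001,0,-0.006,0,0.003,0],[0,0,-0.006,0,0.003,0],[0,0,-0.006,0,0.003,0],[0,0,-0.005,0,0,0],[0,0,-0.005,0,0,0]]}}

```text
time_s: 10.98
tcp_pos: [0.5636, 0.3544, 0.0913]
eef_rot: [179.5, 0.9, 177.2]
contact_force: [-22.4, -7.1, 55.7]
gripper_width: 0.0005
```

The lever is on its stop (force rose to 56 N at z 0.091). I'll back off straight up.

Emit:
{"fn": "carry_out", "kwargs": {"plan": [[0,0,0.003,0,0,0],[0,0,0.005,0,0,0],[0,0,0.01,0,0,0],[0,0,0.015,0,0,0],[0,0,0.02,0,0,0],[0,0,0.025,0,0,0],[0,0,0.025,0,0,0],[0,0,0.02,0,0,0],[0,0,0.01,0,0,0],[0,0,0,0,0,0]]}}

```text
time_s: 11.82
tcp_pos: [0.5628, 0.3558, 0.2334]
eef_rot: [179.5, 0.9, 177.4]
contact_force: [0.1, 0.8, -0.2]
gripper_width: 0.0005
```

```bash
python3 - <<'E'
from h import *
st=r.get_state(); print(st["tcp_pos"],st["contact_force"])
b=cv2.cvtColor(r.capture("scene"),cv2.COLOR_RGB2BGR);a=cv2.cvtColor(r.capture("top"),cv2.COLOR_RGB2BGR)
z=lambda i,k:cv2.resize(i,None,fx=k,fy=k,interpolation=cv2.INTER_CUBIC)
cv2.imwrite("pics/s7f.png",b);cv2.imwrite("pics/s7.png",z(b[150:270,190:390],4));cv2.imwrite("pics/t7.png",z(a[100:270,80:350],2.95))
E
```

```text
[0.56282232 0.35581264 0.23340092] [ 0.14240694  0.77397367 -0.15647068]
```

View pics/s7.png

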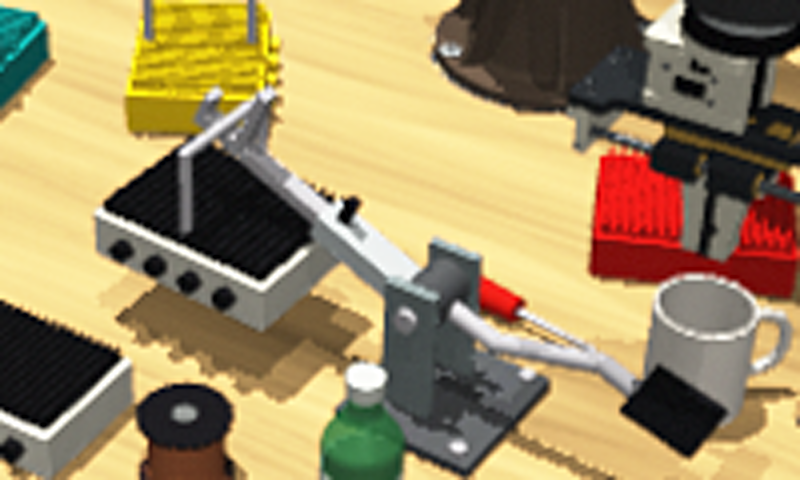

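View pics/t7.png

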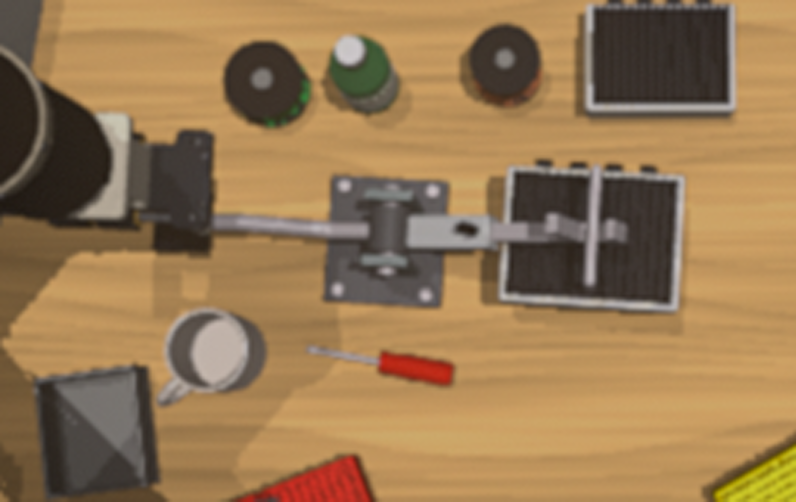

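The module hangs by its handle with a clear shadow gap beneath it. I'll move the arm away, let it settle, and verify level and lever angle.

Emit:
{"fn": "carry_out", "kwargs": {"plan": [[0,0.01,0.01,0,0,0],[-0.005,0.025,0.01,0,0,0],[-0.005,0.03,0.01,0,0,0],[-0.005,0.03,0.01,0,0,0],[0,0.02,0.01,0,0,0],[0,0.01,0,0,0,0],[0,0,0,0,0,0],[0,0,0,0,0,0],[0,0,0,0,0,0],[0,0,0,0,0,0],[0,0,0,0,0,0],[0,0,0,0,0,0]]}}

```text
time_s: 12.92
tcp_pos: [0.541, 0.4765, 0.2601]
eef_rot: [-179.1, -0.4, 177.0]
contact_force: [0.0, 0.6, 1.3]
gripper_width: 0.0001
```

```bash
python3 - <<'E'
from h import *
st=r.get_state(); print(st["time_s"],st["tcp_pos"],st["contact_force"])
b=cv2.cvtColor(r.capture("scene"),cv2.COLOR_RGB2BGR);a=cv2.cvtColor(r.capture("top"),cv2.COLOR_RGB2BGR)
z=lambda i,k:cv2.resize(i,None,fx=k,fy=k,interpolation=cv2.INTER_CUBIC)
b0=cv2.imread("pics/s7f.png"); d=cv2.absdiff(b,b0)[160:250,200:285]; print("module diff max/mean",d.max(),d.mean())
cv2.imwrite("pics/s8.png",z(b[150:270,190:390],4));cv2.imwrite("pics/t8.png",z(a[100:270,80:350],2.95));cv2.imwrite("pics/t8f.png",a)
E
```

```text
12.9167 [0.54103103 0.47646806 0.26007717] [0.04906016 0.56957326 1.25259576]
module diff max/mean 53 2.9158169934640523
```

View pics/s8.png

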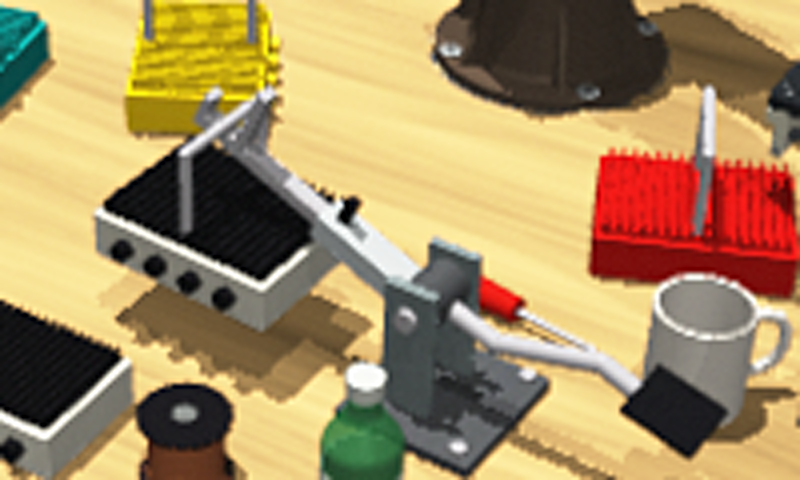

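View pics/t8.png

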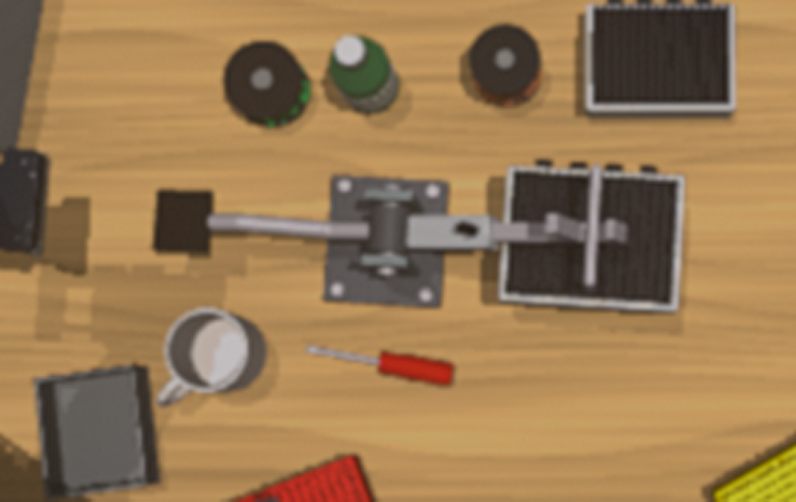

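```bash
python3 - <<'E'
from h import *
np.set_printoptions(precision=4,suppress=True)
T=lambda x,y:(80+(x+.5)/2.95-.5,100+(y+.5)/2.95-.5)
S=lambda x,y:(190+(x+.5)/4-.5,150+(y+.5)/4-.5)
t=lambda a,b:tri(ray("top",T(*a)),ray("scene",S(*b)))
print("pad",t((184,221),(675,411)))
A=t((510,168),(263,290));B=t((683,178),(98,212));print("rim +x+y",A,"+x-y",B,"pitch rad",(A-B)[2]/np.linalg.norm(A-B))
h1=t((596,170),(184,155));h2=t((590,283),(267,95));print("handle ends",h1,h2,(h1+h2)/2,"roll rad",(h1-h2)[2]/np.linalg.norm(h1-h2))
m=(h1+h2)/2; o=np.array([.5467,.148,0]);c,s=np.cos(np.radians(-4)),np.sin(np.radians(-4));d=m-o;print("handle in lift",c*d[0]+s*d[1],-s*d[0]+c*d[1])
E
```

```text
pad [0.559  0.3508 0.0868]
rim +x+y [0.6054 0.0349 0.0974] +x-y [ 0.5928 -0.1293  0.1017] pitch rad -0.025757716072223952
handle ends [ 0.5884 -0.0457  0.1827] [ 0.4859 -0.0372  0.1859] [ 0.5372 -0.0415  0.1843] roll rad -0.031760911131662975
handle in lift 0.0037006432144660213 -0.18966932111233364
```

Emit:
{"fn": "carry_out", "kwargs": {"plan": [[0,0,0,0,0,0],[0,0,0,0,0,0],[0,0,0,0,0,0],[0,0,0,0,0,0],[0,0,0,0,0,0]]}}

```text
time_s: 13.43
tcp_pos: [0.5416, 0.476, 0.2618]
eef_rot: [-179.2, -0.3, 177.0]
contact_force: [0.3, -0.5, 0.1]
gripper_width: 0.0004
```

```bash
python3 - <<'E'
from h import *
g=lambda i:cv2.cvtColor(i,cv2.COLOR_RGB2GRAY)[160:250,200:285].astype(np.float32)
a=g(r.capture("scene"));b=g(r.capture("scene"));c=g(cv2.cvtColor(cv2.imread("pics/s7f.png"),cv2.COLOR_BGR2RGB))
print(cv2.phaseCorrelate(a,b),cv2.phaseCorrelate(c,b))
r.close_job()
E
```

```text
((-0.007780284497471257, -0.009661175888176388), 0.995244321587645) ((-0.0170816772769129, -0.004712079930186519), 0.9939699549733857)
the job is handed in; nothing more can be done
```

The module is hanging by its handle on the hook with the lever fully down, and I handed the job in at about 13.5 s. No verdict came back.

I gripped the handle bar lightly off-centre and slid and turned the module along the bench. It stayed down until the handle stood between the lip and the backstop. I then let go, pressed the pad down to its stop and moved the arm away.

Last checks, all measured from the camera views:
- **Lever:** the pad is at z ≈ 0.087 m, against about 0.090 m when fully down.
- **Handle position:** about x +4 mm, y −190 mm in the lift's frame.
- **Height and level:** the underside is about 59 mm above the bench, and the tilt is about 0.03 rad.
- **At rest:** pictures taken more than a second apart show less than 0.02 px of shift.
- **Robot:** it is clear of everything, with contact force near zero.
- **Other things on the bench:** those near the lift look unmoved in the top view. I checked this by eye and did not measure it.

One number ran high. When the lever met its stop, the fingertips pressed on the pad with about 56 N for a moment. That is well under the 120 N wrist limit, but above 40 N, which I read as applying to the arm and gripper body rather than the fingertips. No other check failed or disagreed.

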